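Put the brushes away in order of length on the splayed rack

ROBOT

A 6-joint arm with a two-finger parallel gripper is mounted at the origin on the work surface; the furniture and walls round the work are solid. World frame = base frame: x ahead of the robot, y to its left, z up, the work surface at z = 0. Lengths are in m, angles in rad, forces in N, time in s.
With the tool pointing down it reaches from about 0.35 to 0.975 m from the base axis. Payload 4.9 kg.
Tool frame: the origin (TCP) lies on the centre line of the jaws, within the pads' length; the fingertips stand 25 mm ahead of it and the grasp point (between the pads) lies 6 mm ahead of it (env.tcp_to_tips is the distance from the TCP to the fingertips, in m); z points along the fingers, y is the line along which they close (so a half turn about z gives the same grasp; the last joint's range is limited). The gripper opens to 85 mm and grips with 20 to 120 N. Pads are 22 mm wide; open, the fingers measure 114 mm over their backs; the gripper's body (76 mm by 85 mm) begins 54 mm behind the grasp point. The pads swing forward as they close: fully open they stand 13 mm farther back than shut.
Start: joints at [-1.425, 0.053, 1.613, -0, 1.476, -0.119], TCP at [0.164, -0.603, 0.23] pointing down, gripper open.
Joint ranges: [-3.01, 3.01], [-1.01, 2.22], [0.06, 2.58], [-1.02, 4.17], [0.09, 2.62], [-3.14, 3.14]. Speed limits (rad/s): [2.57, 2.57, 3.14, 3.14, 3.14, 3.14].

INTERFACE

Orientations are given as a unit quaternion [x, y, z, w].
In Python, from station import monitor, grab_frame, workorder, env gives the robot as it stands.
- The arm moves only by the tool drive_tool, never from a script. Its argument "steps" is a list of rows, each a list of 5 numbers: the shift along the tool's x, y, z in mm, then the turn about the tool's z in rad, then the closure, from 0 (fully open) to 1 (shut). A call has 1 to 12 rows; each row is the pose to reach, as a shift and turn from the pose commanded when the call began, along the tool's axes at that moment; what a row does not reach only later rows make up. A row lasts 1/8 s, in which the tool goes at most 62.5 mm and 10.7 degrees, less where a joint would pass 70% of its speed; a pose out of reach is approached as far as the arm can. A call with a gripper value outside its range is refused whole. The fingers move at their own pace and stop on an object; "newtons" is the grip in N (left out, the last holds). Time passes only in rows, so rows that repeat a pose let the fingers close. It gives the time, the measured TCP pose, the force, the opening and the grip force at its end, in the units of the state.
- monitor.state(): the state, without advancing time (a new reading comes with each control period).
- grab_frame(name): name is "scene" or "side" or "wrist"; returns a dict with "image" (400x640x3 uint8, red, green, blue), "fx", "fy", "cx", "cy" (pixels), "k1" (the pictures are not rectified: a ray, as slopes to the right and down, at radius r is drawn at 1 + k1 r^2 times it, then the intrinsics apply), "R" (3x3) and "t" (3): a world point X has camera coordinates R X + t. Camera axes: x right, y down, z forward; pixel columns grow to the right and rows downward; lengths in m; the calibration is good to about 2 mm. A picture is of the moment at which its call begins. There is no depth.
- workorder.job_done(): hands the job in; it is judged then, once.
The state is a dict: "time": time; "joints": joint angles; "dq": joint speeds; "joint_efforts": joint torques, N m; "eef_pos": TCP position; "orientation": TCP orientation; "contact_force": force on the tool from outside, world axes, zero at the start; "moment": the same for the moment, N m; "finger_gap": finger opening in m; "grip_force": force on a finger pad.
Only numpy, scipy, OpenCV 4.12 (cv2) and the standard library are available. Lean on these libraries where they do the work, as an engineer would, in place of code of your own. Each camera call takes 0.05 s, during which the arm holds its last target. There are 200 camera calls.

TASK

Put the four loose paint brushes away on the beech brush rack in order of length: the shortest across the pair of notches at the narrow end, then each longer one in the next pair, and the longest at the wide end. Each brush lies level with one end in each of two facing notches, straight across the rack and centred, so that it sticks out about equally on both sides; which way the bristles point does not matter.

Things in the scene. Friction and masses are not known exactly. Their poses are not given: they have to be found in the camera images.
- brush_159: teal-handled round brush, 159 mm long, the shortest of the four loose brushes; lies flat on one of two sheets of white paper. Origin at mid-length on its underside, y along its length, z up. Solid as a bar 8 mm wide, 10 mm high, 137 mm long about the origin (beyond that the ends give no support); grip it across the middle. 11 to 26 g.
- brush_179: black-handled round brush, 179 mm long, the second shortest of the four loose brushes; lies flat on one of two sheets of white paper. Origin at mid-length on its underside, y along its length, z up. Solid as a bar 8 mm wide, 10 mm high, 155 mm long about the origin (beyond that the ends give no support); grip it across the middle. 11 to 26 g.
- brush_199: tan-handled round brush, 199 mm long, the second longest of the four loose brushes; lies flat on one of two sheets of white paper. Origin at mid-length on its underside, y along its length, z up. Solid as a bar 8 mm wide, 10 mm high, 172 mm long about the origin (beyond that the ends give no support); grip it across the middle. 11 to 26 g.
- brush_214: blue-handled flat brush, 214 mm long, the longest of the four loose brushes; lies flat on one of two sheets of white paper. Origin at mid-length on its underside, y along its length, z up. Solid as a bar 10 mm wide, 11 mm high, 185 mm long about the origin (beyond that the ends give no support); grip it across the middle. 11 to 26 g.
- brush_rack: low fixed beech rack, 234 mm long: two scalloped rails on edge, 14 mm thick, splaying apart from the narrow to the wide end, tied by a thin dowel near each end, open between. Four facing notch pairs 52 mm apart, each notch 28 mm wide, floor 30 mm up, between half-round crests 42 mm up. Origin: middle, on the table; x along the rack from narrow to wide end, y across the rails, z up.
- notch_1 (a point): pair of notches 1 of 4 counted from the narrow end (the narrow end): point midway between the rails, level with the notch floors 30 mm above the table, -78 mm from the rack's origin along x; the rails' centre lines are 84 mm apart here, 14 mm thick. Axes as the rack's: a brush lies along y.
- notch_2 (a point): pair of notches 2 of 4 counted from the narrow end: point midway between the rails, level with the notch floors 30 mm above the table, -26 mm from the rack's origin along x; the rails' centre lines are 104 mm apart here, 14 mm thick. Axes as the rack's: a brush lies along y.
- notch_3 (a point): pair of notches 3 of 4 counted from the narrow end: point midway between the rails, level with the notch floors 30 mm above the table, 26 mm from the rack's origin along x; the rails' centre lines are 124 mm apart here, 14 mm thick. Axes as the rack's: a brush lies along y.
- notch_4 (a point): pair of notches 4 of 4 counted from the narrow end (the wide end): point midway between the rails, level with the notch floors 30 mm above the table, 78 mm from the rack's origin along x; the rails' centre lines are 144 mm apart here, 14 mm thick. Axes as the rack's: a brush lies along y.

How it is judged:
By the outcome, as a careful person would: the job done as asked, in the order asked, and still so for the second after the job is handed in, with the robot touching nothing.
It also fails if it takes over 96 s, if anything falls off the work surface, if the arm or the gripper's body presses on something with over 40 N, if the wrist force passes 120 N, or if a joint passes its speed limit or range.

## Working session

There is one attempt and no reset: what is moved stays moved. The work goes in short steps, Python scripts to look and compute and a tool call to move; the robot and the scene stay as the last step left them, time stands still between calls to the robot, and variables do not carry over. Pictures are saved under pics/ and viewed, at most 14 in all, crops included, and the job is handed in when it is done.

Besides the shell and the picture viewer there is one more tool, called after "Emit:" as name([rows], argument=value, ...), one row to a line, values as JSON. drive_tool: Moves the arm, as the interface text tells. Its arguments: {"type":"object","properties":{"steps":{"type":"array"},"newtons":{"type":"number"}},"required":["steps"]}

```bash
mkdir -p pics; ls
python3 - <<'E'
from station import monitor, grab_frame, env
import cv2,json
s=monitor.state(); print({k:s[k] for k in("time","eef_pos","orientation","finger_gap")})
for n in("scene","side"):
    f=grab_frame(n); cv2.imwrite(f"pics/{n}0.png",f["image"][...,::-1]); print(n,f["fx"],f["k1"],f["R"],f["t"])
E
```

```text
pics
{'time': 0.0, 'eef_pos': array([ 0.16345577, -0.60259402,  0.22903945]), 'orientation': array([ 9.91251790e-01,  1.31980273e-01, -1.53273693e-05, -1.04737395e-03]), 'finger_gap': 0.08520356181443749}
scene 427.52037741422697 -0.008967673868924744 [[-0.64101419 -0.76734218 -0.01693475]
 [-0.34642924  0.30894418 -0.88574278]
 [ 0.68489969 -0.561907   -0.46386737]] [0.33495742 0.23269701 0.78198735]
side 446.89689613879983 0.024197631971489688 [[-0.9508414  -0.30883755  0.02280359]
 [-0.19177249  0.52940486 -0.82641019]
 [ 0.24315417 -0.79015812 -0.56260661]] [0.51455387 0.16472103 1.27103267]
```

View pics/scene0.png

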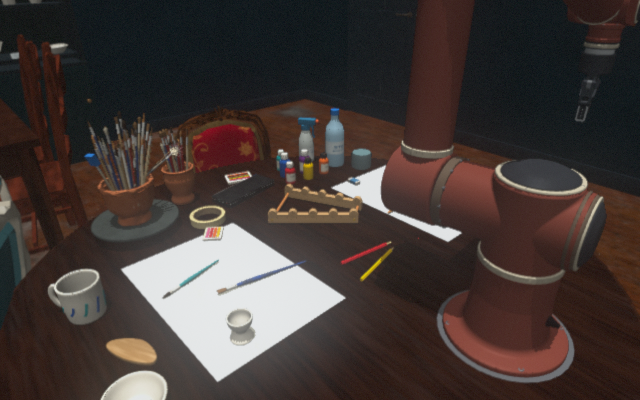

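View pics/side0.png

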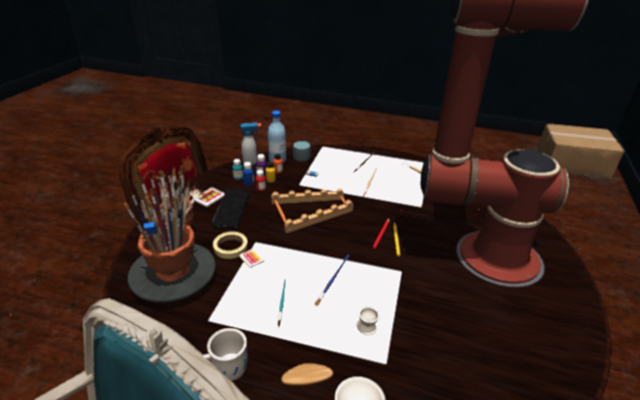

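The scene picture shows the teal brush (190,278) and the blue one (262,278) on the near sheet, with the rack at (315,207). The side picture shows black (362,163) and tan (370,181) on the far sheet, plus something at (412,168) partly hidden by the arm. The pencils at (383,240) are distractors.

```bash
cat > h.py <<'E'
import numpy as np, cv2
from station import monitor, grab_frame, env
def K(f): return np.array([[f["fx"],0,f["cx"]],[0,f["fy"],f["cy"]],[0,0,1]]), np.array([f["k1"],0,0,0,0.])
def cast(f,px,z):
    k,d=K(f); p=cv2.undistortPoints(np.float64(px).reshape(-1,1,2),k,d)[:,0]
    r=np.c_[p,np.ones(len(p))]@f["R"]; c=-f["R"].T@f["t"]
    return c+r*((z-c[2])/r[:,2])[:,None]
def proj(f,X):
    k,d=K(f); return cv2.projectPoints(np.float64(X).reshape(-1,3),cv2.Rodrigues(f["R"])[0],f["t"],k,d)[0][:,0]
def dark_blobs(f,minlen=15):
    """non-white elongated things on white paper: list of (contour px)"""
    im=f["image"]; hsv=cv2.cvtColor(im,cv2.COLOR_RGB2HSV)
    w=((hsv[...,1]<45)&(hsv[...,2]>130)).astype(np.uint8)
    out=[]
    for c in cv2.findContours(w,cv2.RETR_EXTERNAL,cv2.CHAIN_APPROX_NONE)[0]:
        if cv2.contourArea(c)<3000: continue
        m=np.zeros_like(w); cv2.drawContours(m,[c],-1,1,-1)
        m=cv2.erode(m,np.ones((3,3)))&(1-w)
        for b in cv2.findContours(m,cv2.RETR_EXTERNAL,cv2.CHAIN_APPROX_NONE)[0]:
            if max(cv2.minAreaRect(b)[1])>minlen: out.append(b)
    return out
def ends(f,b,z=.005):
    """axis ends on plane z of blob contour"""
    P=cast(f,b[:,0]+0.0,z)[:,:2]; (c,s,a)=cv2.minAreaRect(P.astype(np.float32)*1000)
    m=P.mean(0); u=np.linalg.svd(P-m)[2][0]; t=(P-m)@u; n=np.array([-u[1],u[0]]); v=(P-m)@n
    mid=m+u*(t.max()+t.min())/2
    return mid, np.arctan2(u[1],u[0]), t.max()-t.min(), v.max()-v.min()
def move(xy,z,ang,s=None):
    """mm shift in tool axes and turn so tool at xy,z (TCP), tool y along ang+90deg => tool x along ang (mod pi)"""
    s=s or monitor.state(); x,y,zz,w=s["orientation"]
    from scipy.spatial.transform import Rotation as Ro
    R=Ro.from_quat(s["orientation"]).as_matrix()
    d=R.T@(np.r_[xy,z]-s["eef_pos"])*1000
    yaw=np.arctan2(R[1,0],R[0,0]); t=-(ang-yaw); t=(t+np.pi/2)%np.pi-np.pi/2
    return np.round(d,1),round(t,3),"j6 %.2f"%s["joints"][5]
E
python3 - <<'E'
from h import *
for n in("side","scene"):
    f=grab_frame(n)
    for b in dark_blobs(f): print(n,b.mean((0,1)).round(), *[np.round(v,3) for v in ends(f,b)], np.median(f["image"][b[:,0,1],b[:,0,0]],axis=0))
f=grab_frame("side"); cv2.imwrite("pics/rack0.png",cv2.resize(f["image"][180:240,260:360,::-1],None,fx=7,fy=7,interpolation=2))
f=grab_frame("wrist"); print(f["fx"],-f["R"].T@f["t"],f["R"]); cv2.imwrite("pics/w0.png",f["image"][...,::-1])
E
```

```text
side [226. 343.] [0.587 0.518] -2.523 0.07 0.056 [127. 118. 108.]
side [282. 296.] [0.522 0.344] 1.854 0.105 0.007 [109. 169. 169.]
side [333. 277.] [0.419 0.24 ] 1.43 0.121 0.008 [ 98. 108. 143.]
side [371. 179.] [ 0.432 -0.279] 1.561 0.13 0.008 [227. 199. 167.]
scene [241. 328.] [0.312 0.365] 1.182 0.037 0.024 [125. 124. 120.]
scene [198. 273.] [0.523 0.346] 1.872 0.109 0.013 [114. 166. 166.]
329.5594030018886 [ 0.23673268 -0.58314906  0.37341485] [[ 2.62399918e-01 -9.64959213e-01 -3.59100423e-06]
 [-9.22196754e-01 -2.50772682e-01  2.94391252e-01]
 [-2.84076452e-01 -7.72449288e-02 -9.55684985e-01]]
```

View pics/rack0.png

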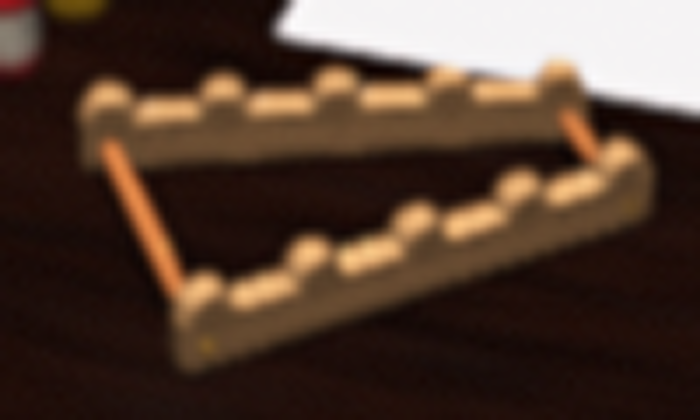

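View pics/w0.png

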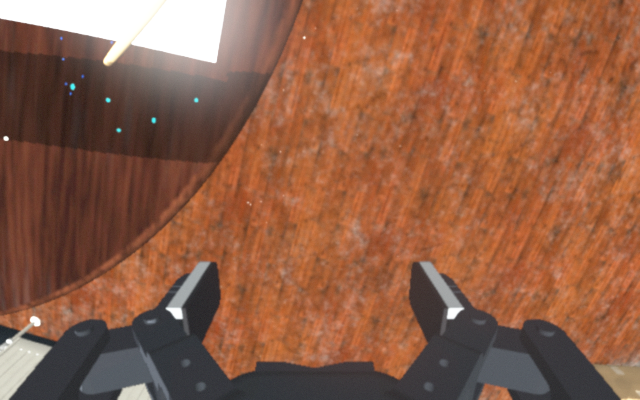

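The rack crop shows rail A crests from (275.4,193) to (340,190) in full-frame pixels, and rail B crests from (289,220) to (349,201). The wide end is at the left. The wrist view shows the far sheet's corner at its upper left, so the top of the image is tool +x.

Run:
```python
from h import *
f=grab_frame("side")
P=cast(f,[(275.4,192.5),(340,189.6),(289,219.6),(349,200.7),(362,163),(412,168)],.042); print(P.round(3))
print("over tan/black", move((0.44,-.32),.30,0.0), "over rack",move((P[:4].mean(0)[:2]),.30,0.0))
```

```text
[[ 0.694 -0.029  0.042]
 [ 0.503 -0.117  0.042]
 [ 0.601  0.092  0.042]
 [ 0.459 -0.065  0.042]
 [ 0.475 -0.313  0.042]
 [ 0.299 -0.34   0.042]]
over tan/black (array([ 340.9, -200.9,  -69.8]), np.float64(0.265), 'j6 -0.12') over rack (array([ 536.5, -448.7,  -69.7]), np.float64(0.265), 'j6 -0.12')
```

Emit:
drive_tool([
  [340, -200, -70, 0.265, 0],
  [340, -200, -70, 0.265, 0],
  [340, -200, -70, 0.265, 0],
  [340, -200, -70, 0.265, 0],
  [340, -200, -70, 0.265, 0],
  [340, -200, -70, 0.265, 0],
  [340, -200, -70, 0.265, 0],
  [340, -200, -70, 0.265, 0],
  [340, -200, -70, 0.265, 0],
])

```text
time: 1.48
eef_pos: [0.4389, -0.3216, 0.3]
orientation: [1.0, -0.0, -0.0, 0.0]
contact_force: [-0.5, -0.3, 1.7]
finger_gap: 0.0855
grip_force: 0.0
```

Run:
```python
from h import *
s=monitor.state(); print(s["time"],s["eef_pos"],s["joints"].round(2))
f=grab_frame("wrist"); cv2.imwrite("pics/w1.png",f["image"][...,::-1])
np.save("w1.npy",f,allow_pickle=True)
for b in dark_blobs(f): print(b.mean((0,1)).round(), *[np.round(v,3) for v in ends(f,b)], np.median(f["image"][b[:,0,1],b[:,0,0]],axis=0))
```

```text
1.475 [ 0.43886501 -0.3215969   0.29995328] [-0.77 -0.17  1.71 -0.    1.6   0.8 ]
[286. 167.] [ 0.432 -0.285] -1.582 0.154 0.007 [189. 170. 140.]
[311. 114.] [ 0.501 -0.317] -1.816 0.025 0.007 [118. 108. 103.]
```

View pics/w1.png

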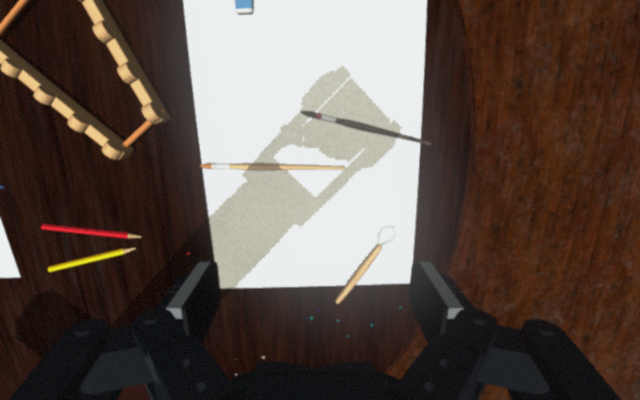

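Wrist view from 0.30 m: tan runs from (201,166) to (345,168), black from (303,112) to (430,143). The clay tool at (360,270) is a distractor. The rack's narrow end is at (138,132). I'll look over the rack next.

Emit:
drive_tool([
  [105, -310, 0, 0, 0],
  [105, -310, 0, 0, 0],
  [105, -310, 0, 0, 0],
  [105, -310, 0, 0, 0],
  [105, -310, 0, 0, 0],
  [105, -310, 0, 0, 0],
  [105, -310, 0, 0, 0],
])

```text
time: 2.4
eef_pos: [0.5443, -0.0117, 0.2999]
orientation: [1.0, -0.0, -0.0, 0.0]
contact_force: [-0.7, 0.4, 0.3]
finger_gap: 0.0853
grip_force: 0.0
```

Run:
```python
from h import *
s=monitor.state(); print(s["time"],s["eef_pos"],s["joints"].round(2),env.tcp_to_tips)
g=np.load("w1.npy",allow_pickle=True).item()
for n,p in(("tan",[(201,166),(345,168)]),("black",[(303,112.5),(430,143)])):
    P=cast(g,p,.005); d=P[1]-P[0]; print(n,P.mean(0).round(4),np.linalg.norm(d),np.arctan2(d[1],d[0]))
f=grab_frame("wrist"); cv2.imwrite("pics/w2.png",f["image"][...,::-1]); np.save("w2.npy",f,allow_pickle=True)
for b in dark_blobs(f): print(b.mean((0,1)).round(), *[np.round(v,3) for v in ends(f,b)], np.median(f["image"][b[:,0,1],b[:,0,0]],axis=0))
```

```text
2.4 [ 0.54433147 -0.01173837  0.29987316] [-0.16 -0.17  1.71 -0.    1.6   1.41] 0.025
tan [ 0.4313 -0.2656  0.005 ] 0.1951849025364769 -1.5868006166910078
black [ 0.4831 -0.3914  0.005 ] 0.1729808785622239 -1.7952544529714431
[499. 238.] [ 0.432 -0.286] -1.587 0.153 0.007 [215. 189. 145.]
[530. 193.] [ 0.5   -0.318] -1.827 0.028 0.007 [114.  105.5 103.5]
[488.  89.] [ 0.641 -0.236] -2.779 0.039 0.03 [122.5 164.5 196. ]
[ 62. 179.] [0.521 0.348] 1.85 0.114 0.009 [107.5 166.5 168. ]
[114.  78.] [0.653 0.246] 2.576 0.049 0.036 [228.5 178.5 173. ]
```

View pics/w2.png

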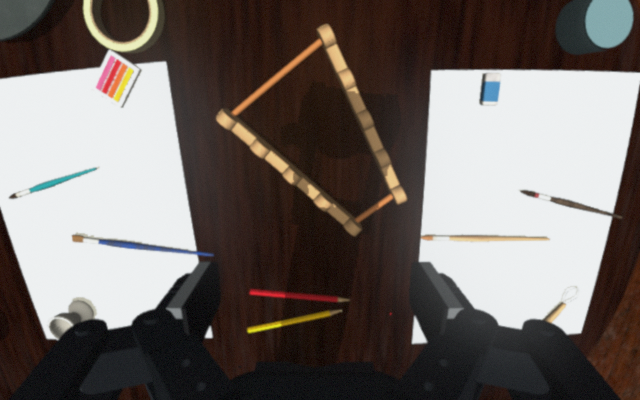

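This view shows everything. Teal runs (10,196)–(99,168), blue (73,238)–(213,254), tan (421,238)–(549,238) and black (521,192)–(621,217). The rack's corners are at (224,118) and (325,35) at the wide end, and (352,230) and (400,196) at the narrow end. I'll zoom in on the rack for its crests.

Run:
```python
from h import *
f=np.load("w2.npy",allow_pickle=True).item()
im=f["image"][20:245,205:415]
cv2.imwrite("pics/rack1.png",cv2.resize(im,None,fx=2.6,fy=2.6,interpolation=2)[...,::-1])
```

```text
(no output)
```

View pics/rack1.png

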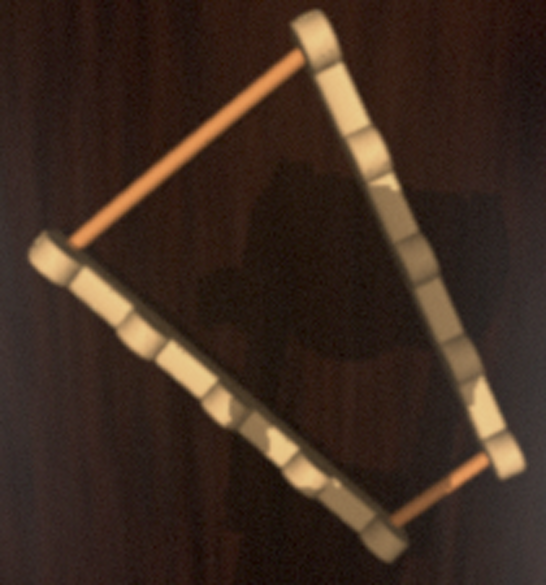

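```bash
cat > plan.py <<'E'
from h import *
f=np.load("w2.npy",allow_pickle=True).item()
R=[(317,36),(370,152),(419,258),(462,357),(506,452)]; L=[(52,257),(142,335),(224,405),(305,472),(384,538)]
Rn=[(342,97),(393,205),(440,308),(484,407)]; Ln=[(100,297),(185,370),(268,438),(345,505)]
off=lambda p:np.array(p)/2.6-[0.3,0.3]+[205,20]
W=np.r_[cast(f,off(L+R),.042),cast(f,off(Ln+Rn),.030)][:,:2]
xs=np.array([104,52,0,-52,-104]); xn=np.array([78,26,-26,-78]); s=lambda x:(114+x*20/52)/2
M=np.r_[np.c_[xs,s(xs)],np.c_[xs,-s(xs)],np.c_[xn,s(xn)],np.c_[xn,-s(xn)]]/1000
A,_=cv2.estimateAffinePartial2D(M,W,method=cv2.LMEDS)
sc=np.hypot(A[0,0],A[1,0]); th=np.arctan2(A[1,0],A[0,0])
Rt=np.array([[np.cos(th),-np.sin(th)],[np.sin(th),np.cos(th)]]); t=(W-M@Rt.T).mean(0)
N=[t+Rt@[x,0] for x in(-.078,-.026,.026,.078)]
B={}
for n,p in dict(teal=[(10,196),(99,168)],blue=[(73,238),(213,254)],tan=[(421,238),(549,238)],black=[(521,192),(621,217)]).items():
    P=cast(f,p,.005); d=P[1]-P[0]; B[n]=(P.mean(0)[:2],np.arctan2(d[1],d[0]),np.linalg.norm(d))
if __name__=="__main__":
    print("scale",sc,"th",th,"t",t,"res mm",np.round(1000*(W-M@Rt.T-t),1).tolist()); print(np.round(N,4))
    for n in B: print(n,*[np.round(v,4) for v in B[n]],"above:",move(B[n][0],.15,B[n][1]))
E
python3 plan.py
```

```text
Traceback (most recent call last):
  File "plan.py", line 9, in <module>
    A,_=cv2.estimateAffinePartial2D(M,W,method=cv2.LMEDS)
        ~~~~~~~~~~~~~~~~~~~~~~~~~~~^^^^^^^^^^^^^^^^^^^^^^
cv2.error: OpenCV(4.12.0) /io/opencv/modules/calib3d/src/ptsetreg.cpp:1108: error: (-215:Assertion failed) count >= 0 && to.checkVector(2) == count in function 'estimateAffinePartial2D'
```

```bash
sed -i 's/Partial2D(M,W,/Partial2D(M.copy(),W.copy(),/' plan.py; python3 plan.py
```

```text
scale 0.9911868169636003 th 0.6595010426611451 t [ 0.56680475 -0.02832782] res mm [[0.5, -1.5], [-0.5, -1.6], [1.0, 0.4], [2.5, 1.2], [2.9, 1.1], [-1.0, -0.2], [-1.4, -0.2], [-0.1, 0.2], [1.6, 1.8], [2.4, 1.4], [-1.4, -0.2], [-1.7, 0.1], [-0.9, -0.4], [-1.2, 0.3], [-0.7, -0.1], [-0.3, -0.6], [-0.4, -0.7], [-1.5, -1.1]]
[[ 0.5052 -0.0761]
 [ 0.5463 -0.0443]
 [ 0.5874 -0.0124]
 [ 0.6284  0.0195]]
teal [0.5165 0.3619] -1.3103 0.1554 above: (array([ -28.1, -374.5,  149.7]), np.float64(1.309), 'j6 1.41')
blue [0.419  0.2433] -1.682 0.2136 above: (array([-125.5, -255.8,  149.9]), np.float64(-1.461), 'j6 1.41')
tan [ 0.4319 -0.2652] -1.579 0.1966 above: (array([-111.9,  252.7,  150.2]), np.float64(-1.564), 'j6 1.41')
black [ 0.483  -0.3905] -1.7916 0.1752 above: (array([-60.6, 377.9, 150.3]), np.float64(-1.351), 'j6 1.41')
```

Emit:
drive_tool([
  [-112, 252.7, 150, -1.564, 0.6],
  [-112, 252.7, 150, -1.564, 0.6],
  [-112, 252.7, 150, -1.564, 0.6],
  [-112, 252.7, 150, -1.564, 0.6],
  [-112, 252.7, 150, -1.564, 0.6],
  [-112, 252.7, 150, -1.564, 0.6],
  [-112, 252.7, 150, -1.564, 0.6],
  [-112, 252.7, 150, -1.564, 0.6],
  [-112, 252.7, 150, -1.564, 0.6],
  [-112, 252.7, 150, -1.564, 0.6],
], newtons=25)

```text
time: 3.7
eef_pos: [0.4312, -0.2655, 0.1503]
orientation: [0.711, 0.703, -0.0, 0.0]
contact_force: [-0.5, 0.9, 0.3]
finger_gap: 0.034
grip_force: 0.0
```

Run:
```python
from h import *
s=monitor.state(); print(s["time"],s["eef_pos"],s["joints"].round(2),s["finger_gap"])
f=grab_frame("wrist"); cv2.imwrite("pics/w3.png",f["image"][...,::-1]); np.save("w3.npy",f,allow_pickle=True)
for b in dark_blobs(f): print(b.mean((0,1)).round(), *[np.round(v,4) for v in ends(f,b)])
p=s["eef_pos"]; print(proj(f,[p-[0,0,.025],p-[0,0,.012]]))
```

```text
3.7 [ 0.43116576 -0.2654665   0.15032445] [-0.7  -0.17  1.96 -0.    1.35 -0.69] 0.033993895346730654
[[313.33538984 243.606313  ]
 [313.3008839  253.90064062]]
```

View pics/w3.png

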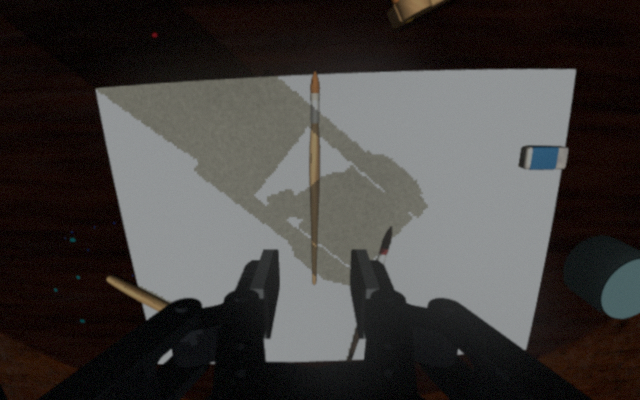

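The brush is centred between the jaws in column, running (315,71)–(315,284). The fingertip ends are at row 250, which means the 25 mm is for shut jaws.

Run:
```python
from h import *
f=np.load("w3.npy",allow_pickle=True).item()
P=cast(f,[(315,71),(315,284)],.005); d=P[0]-P[1]; print(P,P.mean(0),np.linalg.norm(d)); a=np.arctan2(d[1],d[0]); print(a,move(P.mean(0)[:2],.029,a))
```

```text
[[ 0.43355073 -0.16507644  0.005     ]
 [ 0.43149249 -0.36352134  0.005     ]] [ 0.43252161 -0.26429889  0.005     ] 0.198455567374106
1.5604248458219645 (array([  0.9,   1.2, 121.3]), np.float64(-0.001), 'j6 -0.69')
```

Emit:
drive_tool([
  [1, 1.2, 60, 0, 0.6],
  [1, 1.2, 105, 0, 0.6],
  [1, 1.2, 121, 0, 0.6],
  [1, 1.2, 121, 0, 0.6],
  [1, 1.2, 121, 0, 1],
  [1, 1.2, 121, 0, 1],
  [1, 1.2, 121, 0, 1],
  [1, 1.2, 121, 0, 1],
  [1, 1.2, 121, 0, 1],
], newtons=25)

```text
time: 4.88
eef_pos: [0.4336, -0.2629, 0.0294]
orientation: [0.71, 0.705, -0.0, 0.0]
contact_force: [0.8, 0.1, 0.8]
finger_gap: -0.0
grip_force: 0.0
```

Run:
```python
from h import *
s=monitor.state(); print(s["time"],s["eef_pos"],s["finger_gap"],s["grip_force"])
f=grab_frame("wrist"); cv2.imwrite("pics/w4.png",f["image"][...,::-1]); np.save("w4.npy",f,allow_pickle=True)
p=s["eef_pos"]; print(proj(f,[p-[0,0,.025],p-[0,0,.012]]))
```

```text
4.875 [ 0.43363364 -0.2628824   0.0294117 ] -1.2402937687435171e-05 0.0
[[313.28578494 243.58689361]
 [313.25804398 253.87297207]]
```

View pics/w4.png

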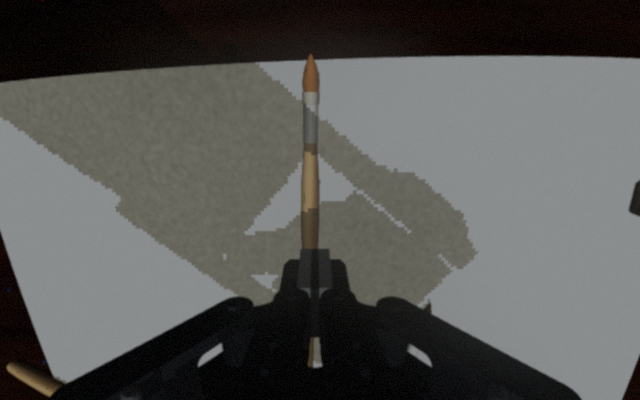

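The jaws have shut above the brush without touching it: the pads' leading edge is at row 250 and the brush is still straight below. I'll open, go down in small steps and watch the force.

Run:
```python
from h import *
f=np.load("w4.npy",allow_pickle=True).item(); p=np.array([.43363,-.26288,.02941])
for dy in(.011,0,-.011):
  for d in(.01,.016,.02,.025): print(dy,d,proj(f,[p+[0,dy,-d]]).round(1))
s=monitor.state(); 
for n in ("wrist",): print(-f["R"].T@f["t"]-p)
```

```text
0.011 0.01 [[313.1 235.8]]
0.011 0.016 [[313.1 231.3]]
0.011 0.02 [[313.1 228.5]]
0.011 0.025 [[313.1 225.1]]
0 0.01 [[313.2 255.6]]
0 0.016 [[313.3 250.5]]
0 0.02 [[313.3 247.4]]
0 0.025 [[313.3 243.6]]
-0.011 0.01 [[313.4 274.5]]
-0.011 0.016 [[313.4 269. ]]
-0.011 0.02 [[313.4 265.5]]
-0.011 0.025 [[313.4 261.3]]
[0.00074074 0.07572375 0.14371657]
```

Emit:
drive_tool([
  [0, 0, 0, 0, 0.6],
  [0, 0, 0, 0, 0.6],
  [0, 0, 0, 0, 0.6],
  [0, -0.5, 5, 0, 0.6],
  [0, -0.5, 10, 0, 0.6],
  [0, -0.5, 10, 0, 0.6],
])

```text
time: 5.68
eef_pos: [0.4326, -0.2625, 0.0185]
orientation: [0.71, 0.705, -0.0, -0.001]
contact_force: [-0.0, 0.4, -0.5]
finger_gap: 0.0339
grip_force: 0.0
```

Emit:
drive_tool([
  [0, 0, -2, 0, 0.6],
  [0, 0, -2, 0, 0.8],
  [0, 0, -2, 0, 1],
  [0, 0, -2, 0, 1],
  [0, 0, -2, 0, 1],
  [0, 0, -2, 0, 1],
], newtons=25)

```text
time: 6.42
eef_pos: [0.4331, -0.2629, 0.0213]
orientation: [0.71, 0.705, -0.0, -0.0]
contact_force: [0.6, 0.4, -0.4]
finger_gap: -0.0003
grip_force: 0.0
```

Run:
```python
from h import *
f=grab_frame("wrist"); g=grab_frame("side")
a=cv2.resize(f["image"][30:330,200:440],(480,600)); 
q=proj(g,[monitor.state()["eef_pos"]])[0].astype(int); print(q)
b=cv2.resize(g["image"][q[1]-50:q[1]+35,q[0]-22:q[0]+22],(310,600),interpolation=cv2.INTER_CUBIC)
cv2.imwrite("pics/w5.png",np.hstack([a,b])[...,::-1])
```

```text
[369 176]
```

View pics/w5.png

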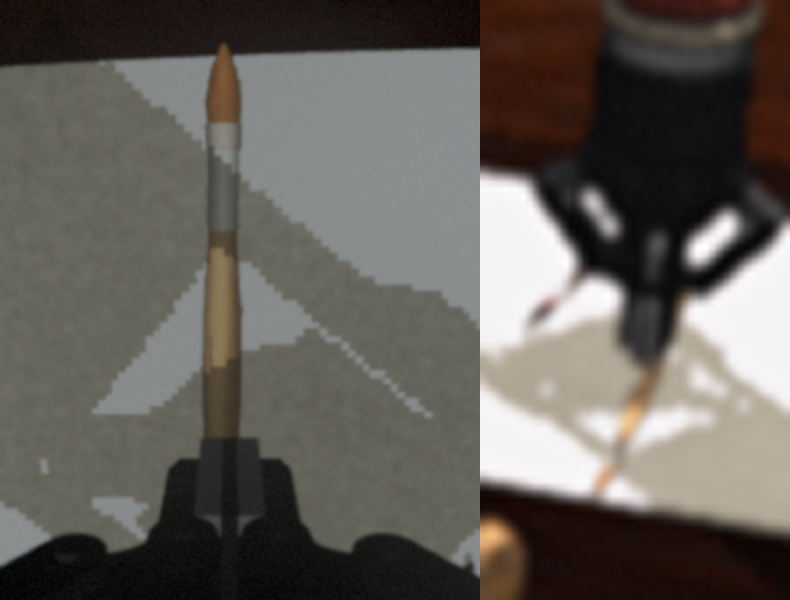

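The jaws still close above the brush: the pads' front is at row 248 and the brush hasn't moved. So the tips reach less than 11 mm ahead here, and I need to go lower.

Emit:
drive_tool([
  [0, 0, 0, 0, 0.6],
  [0, 0, 0, 0, 0.6],
  [0, 0, 0, 0, 0.6],
  [0, 0, 5, 0, 0.6],
  [0, 0, 7, 0, 0.6],
  [0, 0, 7, 0, 0.6],
])

```text
time: 7.28
eef_pos: [0.4328, -0.2627, 0.0138]
orientation: [0.71, 0.705, -0.0, -0.0]
contact_force: [0.9, 0.2, 0.0]
finger_gap: 0.0342
grip_force: 0.0
```

Emit:
drive_tool([
  [0, 0, 0, 0, 0.8],
  [0, 0, 0, 0, 0.9],
  [0, 0, 0, 0, 0.95],
  [0, 0, 0, 0, 1],
  [0, 0, 0, 0, 1],
  [0, 0, 0, 0, 1],
], newtons=25)

```text
time: 8.02
eef_pos: [0.4331, -0.2629, 0.0143]
orientation: [0.71, 0.705, 0.0, 0.0]
contact_force: [-1.2, -0.0, -0.7]
finger_gap: 0.0
grip_force: 0.0
```

Run:
```python
from h import *
f=np.load("w4.npy",allow_pickle=True).item(); h=np.load("w3.npy",allow_pickle=True).item()
for z in(-.02,-.01,0,.005,.01): print(z,cast(f,[(311,54),(311,144),(311,92)],z)[:,:2].round(4).tolist(),cast(h,[(315,71),(315,124),(315,93)],z)[:,:2].round(4).tolist())
s=monitor.state(); print(s["eef_pos"],s["joints"].round(3),s["finger_gap"],s["contact_force"])
g=grab_frame("wrist"); cv2.imwrite("pics/w6.png",np.hstack([cv2.resize(g["image"][200:400,220:420],(500,500),interpolation=2)])[...,::-1])
```

```text
-0.02 [[0.4331, -0.1618], [0.4326, -0.2108], [0.4329, -0.1818]] [[0.4337, -0.1629], [0.4332, -0.2097], [0.4335, -0.1819]]
-0.01 [[0.4331, -0.1631], [0.4327, -0.2096], [0.433, -0.1821]] [[0.4336, -0.1638], [0.4331, -0.209], [0.4334, -0.1822]]
0 [[0.4332, -0.1644], [0.4328, -0.2083], [0.4331, -0.1823]] [[0.4336, -0.1647], [0.4331, -0.2084], [0.4334, -0.1824]]
0.005 [[0.4332, -0.1651], [0.4329, -0.2077], [0.4331, -0.1825]] [[0.4336, -0.1651], [0.4331, -0.2081], [0.4334, -0.1826]]
0.01 [[0.4333, -0.1658], [0.4329, -0.2071], [0.4331, -0.1826]] [[0.4335, -0.1655], [0.4331, -0.2077], [0.4333, -0.1827]]
[ 0.43311857 -0.26289718  0.01433066] [-0.693  0.016  2.041  0.     1.085 -0.686] 4.823936864547502e-05 [-1.23824886 -0.0406072  -0.68467784]
```

View pics/w6.png

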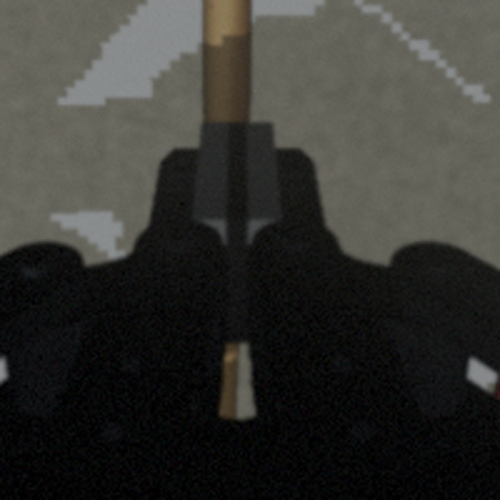

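In the side crop the shut tips appear at the TCP's own projection (370,177), and the wrist view agrees, so the real tips are only about 0–2 mm ahead of the reported TCP. I'll go lower step by step, watching the force.

Emit:
drive_tool([
  [0, 0, 0, 0, 0.7],
  [0, 0, 0, 0, 0.7],
  [0, 0, 3, 0, 0.7],
  [0, 0, 5, 0, 0.7],
  [0, 0, 7, 0, 0.7],
  [0, 0, 7, 0, 0.7],
])

```text
time: 8.82
eef_pos: [0.4329, -0.2628, 0.007]
orientation: [0.71, 0.705, -0.0, -0.0]
contact_force: [-0.7, -0.1, 0.4]
finger_gap: 0.0253
grip_force: 0.0
```

Emit:
drive_tool([
  [0, 0, 0, 0, 0.8],
  [0, 0, 0, 0, 0.9],
  [0, 0, 0, 0, 0.95],
  [0, 0, 0, 0, 1],
  [0, 0, 0, 0, 1],
  [0, 0, 0, 0, 1],
], newtons=25)

```text
time: 9.57
eef_pos: [0.4332, -0.263, 0.0075]
orientation: [0.71, 0.705, 0.0, 0.0]
contact_force: [0.4, -0.3, 2.0]
finger_gap: 0.0068
grip_force: 24.5
```

Emit:
drive_tool([
  [0, 0, 0, 0, 0.75],
  [0, 0, 0, 0, 0.75],
  [0, 0, 2, 0, 0.75],
  [0, 0, 3, 0, 0.75],
  [0, 0, 3, 0, 0.9],
  [0, 0, 3, 0, 1],
  [0, 0, 3, 0, 1],
  [0, 0, 3, 0, 1],
  [0, 0, 3, 0, 1],
], newtons=30)

```text
time: 10.7
eef_pos: [0.4331, -0.2629, 0.0043]
orientation: [0.71, 0.705, 0.0, 0.0]
contact_force: [0.3, 0.2, 0.3]
finger_gap: 0.0074
grip_force: 30.1
```

Run:
```python
from plan import *
print(monitor.state()["time"]);a=th+np.pi/2
print(move(N[2],.1,a))
```

```text
10.7
(array([251.6, 152.5, -95.7]), np.float64(-0.667), 'j6 -0.69')
```

Emit:
drive_tool([
  [0, 0, -20, 0, 1],
  [0, 0, -70, 0, 1],
  [50, 30, -96, -0.13, 1],
  [100, 60, -96, -0.27, 1],
  [150, 90, -96, -0.4, 1],
  [200, 120, -96, -0.54, 1],
  [252, 152.5, -96, -0.667, 1],
  [253, 152.5, -96, -0.667, 1],
  [253, 152.5, -96, -0.667, 1],
  [253, 152.5, -96, -0.667, 1],
])

```text
time: 11.95
eef_pos: [0.5867, -0.012, 0.1001]
orientation: [0.441, 0.898, -0.0, -0.0]
contact_force: [-0.4, 0.3, -0.2]
finger_gap: 0.0075
grip_force: 30.1
```

Run:
```python
from plan import *
s=monitor.state(); print(s["time"],s["eef_pos"],s["finger_gap"],s["joints"].round(2),move(N[2],.0355,th+np.pi/2))
f=grab_frame("wrist"); np.save("w7.npy",f,allow_pickle=True)
im=f["image"].copy()
cl=proj(f,[np.r_[t+Rt@[.026,sg*.062],.03] for sg in(1,-1)]); print(cl)
for p in cl: cv2.circle(im,tuple(int(v) for v in p),3,(255,0,0),1)
cv2.imwrite("pics/w7.png",im[...,::-1])
```

```text
11.95 [ 0.58673496 -0.01202749  0.10005995] 0.0074710094992191 [-0.15  0.08  1.81 -0.    1.25 -0.81] (array([-0.7,  0.3, 64.6]), np.float64(-0.001), 'j6 -0.81')
[[313.89821076 124.82334248]
 [314.06613491 295.06117885]]
```

View pics/w7.png

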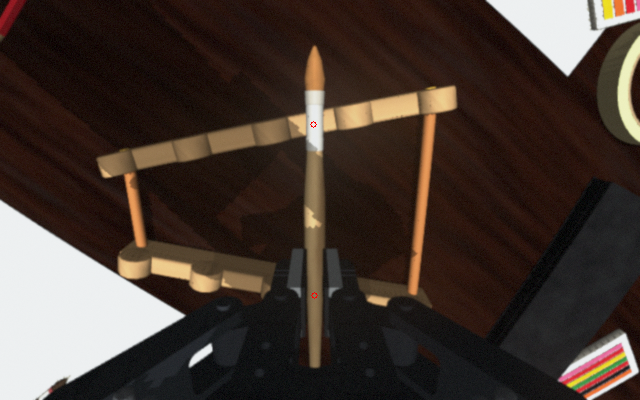

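The brush points straight up the picture at column 315, and the notch 3 targets are at (314,125) and (314,295), between crests 3 (270,130) and 4 (350,113). It's aligned, so I'll lower and release.

Emit:
drive_tool([
  [-0.7, 0.3, 30, 0, 1],
  [-0.7, 0.3, 50, 0, 1],
  [-0.7, 0.3, 60, 0, 1],
  [-0.7, 0.3, 65, 0, 1],
  [-0.7, 0.3, 65, 0, 1],
  [-0.7, 0.3, 65, 0, 0.75],
  [-0.7, 0.3, 65, 0, 0.7],
  [-0.7, 0.3, 65, 0, 0.7],
  [-0.7, 0.3, 55, 0, 0.7],
  [-0.7, 0.3, 20, 0, 0.7],
  [-0.7, 0.3, -30, 0, 0.7],
  [-0.7, 0.3, -50, 0, 0.6],
])

```text
time: 13.5
eef_pos: [0.5901, -0.0116, 0.155]
orientation: [0.44, 0.898, 0.001, 0.003]
contact_force: [-0.4, 0.5, 1.0]
finger_gap: 0.0339
grip_force: 0.0
```

```bash
cat > chk.py <<'E'
from plan import *
import sys
def tan_ends(f,i,z=.036):
    pass
s=monitor.state(); print(s["time"],s["eef_pos"],s["finger_gap"])
f=grab_frame("wrist"); np.save(sys.argv[1]+".npy",f,allow_pickle=True)
cv2.imwrite(f"pics/{sys.argv[1]}.png",f["image"][...,::-1])
for n in B: print(n,"above:",move(B[n][0],.15,B[n][1],s))
E
python3 chk.py w8
```

```text
13.5 [ 0.59009562 -0.0116068   0.15504931] 0.03391295886636677
teal above: (array([340.2, 170.9,   4.2]), np.float64(0.4), 'j6 -0.81')
blue above: (array([306.3,  21.1,   3.7]), np.float64(0.771), 'j6 -0.81')
tan above: (array([-103.3, -280.5,    4.2]), np.float64(0.668), 'j6 -0.81')
black above: (array([-233.6, -316.9,    4.7]), np.float64(0.881), 'j6 -0.81')
```

View pics/w8.png

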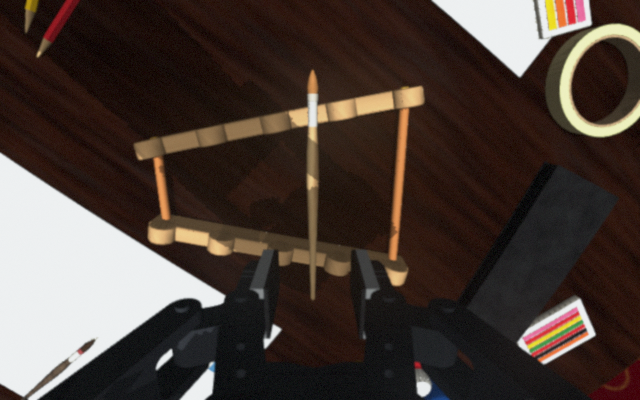

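Tan lies in notch 3, straight across, with ends at (312.5,70) and (312.5,299). Next is blue. I'll keep the last picture view for the end and use numbers until then.

Emit:
drive_tool([
  [306.3, 21, 4, 0.771, 0.6],
  [306.3, 21, 4, 0.771, 0.6],
  [306.3, 21, 4, 0.771, 0.6],
  [306.3, 21, 4, 0.771, 0.6],
  [306.3, 21, 4, 0.771, 0.6],
  [306.3, 21, 4, 0.771, 0.6],
  [306.3, 21, 4, 0.771, 0.6],
  [306.3, 21, 4, 0.771, 0.6],
])

```text
time: 14.55
eef_pos: [0.4175, 0.2425, 0.146]
orientation: [0.746, 0.666, -0.0, 0.0]
contact_force: [0.4, -0.5, -0.6]
finger_gap: 0.0339
grip_force: 0.0
```

```bash
cat > fine.py <<'E'
from plan import *
import sys
name,z=sys.argv[1],float(sys.argv[2])
f8=np.load("w8.npy",allow_pickle=True).item(); P=cast(f8,[(312.5,70),(312.5,299)],.036)
if name=="tan": print("tan in rack frame (mm)",((P[:,:2]-t)@Rt*1000).round(1))
s=monitor.state(); f=grab_frame("wrist"); np.save("f_"+name+".npy",f,allow_pickle=True)
hsv=cv2.cvtColor(f["image"],cv2.COLOR_RGB2HSV); H,S,V=[hsv[...,i].astype(int) for i in range(3)]
c=proj(f,[np.r_[s["eef_pos"][:2],.005]])[0]
m=dict(blue=((S>70)|(V<75)),teal=((S>60)|(V<75)),black=((V<85)|(S>80)))[name]
x0=int(c[0]); rows=[]
for r in range(20,340):
    k=np.where(m[r,x0-22:x0+22])[0]
    rows.append((r,len(k),k.mean()+x0-22 if len(k) else 0,k.min() if len(k) else 0,*f["image"][r,int(k.mean())+x0-22 if len(k) else x0]))
for q in rows[::8]: print(*np.round(q,1))
print(c,s["time"],s["eef_pos"])
E
python3 fine.py blue .15
python3 - <<'E'
import sys; sys.path.insert(0,".")
import os; os.chdir(".")
from plan import *
f8=np.load("w8.npy",allow_pickle=True).item(); P=cast(f8,[(312.5,70),(312.5,299)],.036)
print("tan in rack frame (mm)",((P[:,:2]-t)@Rt*1000).round(1))
E
```

```text
20 0 0 0 180 181 184
28 0 0 0 181 185 186
36 0 0 0 180 183 185
44 0 0 0 179 183 183
52 0 0 0 180 183 186
60 0 0 0 141 139 133
68.0 11.0 317.0 21.0 128.0 103.0 82.0
76.0 11.0 317.0 21.0 126.0 104.0 82.0
84.0 9.0 317.0 22.0 124.0 102.0 83.0
92 0 0 0 151 153 149
100 0 0 0 146 148 145
108 0 0 0 150 150 146
116.0 6.0 315.5 22.0 84.0 96.0 137.0
124.0 7.0 316.0 22.0 72.0 90.0 136.0
132.0 4.0 317.5 25.0 76.0 82.0 106.0
140 0 0 0 74 79 94
148.0 6.0 316.5 23.0 74.0 85.0 114.0
156.0 9.0 315.0 20.0 75.0 84.0 113.0
164.0 8.0 314.5 20.0 60.0 69.0 98.0
172.0 8.0 314.5 20.0 56.0 64.0 87.0
180.0 8.0 314.8 20.0 55.0 64.0 85.0
188.0 8.0 315.0 20.0 61.0 66.0 75.0
196.0 8.0 314.5 20.0 57.0 61.0 66.0
204.0 8.0 314.5 20.0 56.0 61.0 73.0
212.0 7.0 314.0 20.0 52.0 57.0 72.0
220.0 6.0 314.0 20.0 60.0 63.0 76.0
228.0 6.0 313.5 20.0 55.0 58.0 69.0
236.0 6.0 313.5 20.0 61.0 70.0 98.0
244.0 4.0 313.5 21.0 66.0 74.0 105.0
252.0 4.0 313.5 21.0 64.0 75.0 107.0
260.0 3.0 313.0 21.0 60.0 70.0 104.0
268.0 24.0 322.5 20.0 47.0 39.0 38.0
276.0 44.0 312.5 0.0 50.0 69.0 117.0
284.0 44.0 312.5 0.0 45.0 54.0 86.0
292.0 44.0 312.5 0.0 32.0 31.0 31.0
300.0 44.0 312.5 0.0 29.0 26.0 24.0
308.0 44.0 312.5 0.0 35.0 24.0 24.0
316.0 44.0 312.5 0.0 34.0 23.0 22.0
324.0 44.0 312.5 0.0 30.0 16.0 15.0
332.0 44.0 312.5 0.0 32.0 18.0 17.0
[313.50491771 190.0888326 ] 14.55 [0.41746164 0.24247065 0.14595376]
tan in rack frame (mm) [[  28.3   96.8]
 [  28.2 -100.5]]
```

Run:
```python
from h import *
f=np.load("f_blue.npy",allow_pickle=True).item(); im=f["image"]
for r in list(range(56,68,2))+list(range(278,300,2)): print(r,im[r,308:321:2].tolist() if r>270 else im[r,317].tolist())
for e in(286,289): 
    P=cast(f,[(317.3,62),(312.7,e)],.005); d=P[0]-P[1]; a=np.arctan2(d[1],d[0]); print(e,np.linalg.norm(d),P.mean(0),move(P.mean(0)[:2],.004,a))
```

```text
56 [180, 183, 184]
58 [179, 182, 184]
60 [153, 149, 147]
62 [127, 104, 84]
64 [127, 103, 82]
66 [126, 102, 80]
278 [[42, 36, 35], [42, 43, 59], [50, 67, 109], [47, 61, 99], [36, 35, 39], [41, 36, 34], [37, 34, 32]]
280 [[33, 29, 30], [39, 40, 55], [54, 71, 110], [49, 61, 97], [39, 36, 39], [39, 37, 36], [33, 29, 29]]
282 [[36, 30, 30], [42, 42, 55], [49, 64, 105], [44, 57, 88], [33, 32, 32], [30, 29, 27], [33, 29, 30]]
284 [[29, 28, 28], [38, 41, 50], [45, 54, 86], [36, 42, 60], [33, 30, 30], [31, 28, 27], [35, 30, 30]]
286 [[38, 37, 35], [33, 31, 35], [39, 44, 63], [36, 41, 55], [27, 24, 24], [33, 30, 30], [33, 30, 31]]
288 [[32, 30, 26], [30, 27, 32], [41, 45, 60], [39, 43, 53], [34, 32, 30], [28, 24, 23], [31, 27, 27]]
290 [[32, 29, 28], [33, 29, 32], [39, 41, 52], [31, 34, 42], [29, 24, 26], [27, 25, 24], [32, 30, 28]]
292 [[26, 27, 24], [29, 27, 25], [32, 31, 31], [32, 32, 31], [29, 27, 28], [26, 26, 25], [29, 29, 26]]
294 [[29, 25, 24], [32, 28, 26], [28, 28, 28], [29, 24, 24], [24, 24, 21], [29, 25, 25], [31, 27, 27]]
296 [[28, 26, 23], [28, 26, 26], [29, 27, 28], [30, 25, 28], [28, 22, 24], [26, 26, 21], [28, 26, 25]]
298 [[26, 22, 24], [30, 28, 26], [27, 28, 27], [28, 25, 24], [27, 26, 23], [27, 26, 26], [28, 25, 22]]
286 0.20465026576575776 [0.41910813 0.24698963 0.005     ] (array([  4.8,   1. , 142.1]), np.float64(0.018), 'j6 0.48')
289 0.20804675517890106 [0.4189158  0.24530204 0.005     ] (array([  3.1,   1. , 142.1]), np.float64(0.018), 'j6 0.48')
```

Emit:
drive_tool([
  [2.5, 1, 60, 0.018, 0.65],
  [2.5, 1, 110, 0.018, 0.65],
  [2.5, 1, 135, 0.018, 0.65],
  [2.5, 1, 142, 0.018, 0.65],
  [2.5, 1, 142, 0.018, 0.7],
  [2.5, 1, 142, 0.018, 0.85],
  [2.5, 1, 142, 0.018, 1],
  [2.5, 1, 142, 0.018, 1],
  [2.5, 1, 142, 0.018, 1],
  [2.5, 1, 142, 0.018, 1],
], newtons=30)

```text
time: 15.85
eef_pos: [0.4197, 0.2464, 0.0061]
orientation: [0.751, 0.66, 0.001, 0.001]
contact_force: [0.1, -0.1, 7.3]
finger_gap: 0.0074
grip_force: 31.7
```

Run:
```python
from plan import *
s=monitor.state(); print(s["time"],"along-offset of TCP from mid (mm):",(s["eef_pos"][:2]-[.4188,.2446])*1000); print(move(N[3],.1,th+np.pi/2))
```

```text
15.85 along-offset of TCP from mid (mm): [0.85325375 1.77176704]
(array([-198.1,  236.5,  -93.4]), np.float64(-0.788), 'j6 0.51')
```

Emit:
drive_tool([
  [0, 0, -20, 0, 1],
  [0, 0, -70, 0, 1],
  [-40, 47, -96, -0.15, 1],
  [-80, 95, -96, -0.3, 1],
  [-120, 142, -96, -0.46, 1],
  [-160, 190, -96, -0.62, 1],
  [-196, 236.5, -96, -0.788, 1],
  [-196, 236.5, -96, -0.788, 1],
  [-196, 236.5, -96, -0.788, 1],
  [-196, 236.5, -96, -0.788, 1],
])

```text
time: 17.1
eef_pos: [0.6264, 0.0223, 0.1001]
orientation: [0.44, 0.898, -0.0, -0.0]
contact_force: [-1.3, 0.2, 0.6]
finger_gap: 0.0079
grip_force: 30.9
```

```bash
cat > held.py <<'E'
from plan import *
import sys
i=int(sys.argv[1])
s=monitor.state(); f=grab_frame("wrist"); np.save(f"held{i}.npy",f,allow_pickle=True)
print(s["time"],s["eef_pos"],s["finger_gap"],"to place:",move(N[i-1],.0365,th+np.pi/2,s))
im=f["image"].astype(int)
for r in range(16,260,6):
    row=im[r,280:350]; d=np.abs(row-np.median(im[r,240:390],axis=0)).sum(1); k=np.where(d>60)[0]
    print(r,(k.min()+280,k.max()+280,len(k)) if len(k) else None, end="; ")
E
python3 held.py 4
```

```text
17.1 [0.62638007 0.02230243 0.10007595] 0.007923009514217082 to place: (array([-3.6, -0.1, 63.6]), np.float64(0.001), 'j6 -0.74')
16 None; 22 None; 28 (np.int64(302), np.int64(326), 25); 34 (np.int64(300), np.int64(329), 30); 40 (np.int64(300), np.int64(329), 30); 46 (np.int64(300), np.int64(328), 29); 52 (np.int64(300), np.int64(328), 29); 58 (np.int64(301), np.int64(328), 28); 64 (np.int64(301), np.int64(328), 28); 70 (np.int64(302), np.int64(326), 25); 76 (np.int64(304), np.int64(325), 22); 82 (np.int64(305), np.int64(324), 20); 88 (np.int64(305), np.int64(324), 20); 94 (np.int64(305), np.int64(349), 30); 100 (np.int64(305), np.int64(349), 45); 106 (np.int64(280), np.int64(349), 60); 112 (np.int64(284), np.int64(349), 53); 118 (np.int64(280), np.int64(349), 62); 124 (np.int64(283), np.int64(347), 55); 130 (np.int64(290), np.int64(349), 23); 136 (np.int64(305), np.int64(349), 22); 142 (np.int64(306), np.int64(349), 21); 148 (np.int64(306), np.int64(349), 22); 154 (np.int64(306), np.int64(349), 22); 160 (np.int64(306), np.int64(349), 22); 166 (np.int64(306), np.int64(349), 23); 172 (np.int64(307), np.int64(349), 22); 178 (np.int64(307), np.int64(349), 21); 184 (np.int64(306), np.int64(349), 22); 190 (np.int64(307), np.int64(349), 22); 196 (np.int64(307), np.int64(349), 22); 202 (np.int64(306), np.int64(349), 24); 208 (np.int64(306), np.int64(349), 24); 214 (np.int64(304), np.int64(349), 26); 220 (np.int64(304), np.int64(349), 26); 226 (np.int64(304), np.int64(349), 28); 232 (np.int64(305), np.int64(349), 26); 238 (np.int64(304), np.int64(349), 28); 244 (np.int64(304), np.int64(349), 27); 250 (np.int64(292), np.int64(349), 45); 256 (np.int64(291), np.int64(349), 45);
```

Run:
```python
from h import *
for n,r,p in(("held4",26.5,[.62638,.0223]),("w7",46,[.58673,-.01203])):
    f=np.load(n+".npy",allow_pickle=True).item()
    for z in(.095,.1,.103): print(n,z,np.linalg.norm(cast(f,[(314.5,r)],z)[0,:2]-p))
```

```text
held4 0.095 0.10565754730494321
held4 0.1 0.10464244684180989
held4 0.103 0.104033386564064
w7 0.095 0.09807216637279388
w7 0.1 0.0973140427456935
w7 0.103 0.09685916857161124
```

Emit:
drive_tool([
  [-1.2, 0, 30, 0, 1],
  [-1.2, 0, 50, 0, 1],
  [-1.2, 0, 60, 0, 1],
  [-1.2, 0, 63.5, 0, 1],
  [-1.2, 0, 63.5, 0, 1],
  [-1.2, 0, 63.5, 0, 0.8],
  [-1.2, 0, 63.5, 0, 0.7],
  [-1.2, 0, 63.5, 0, 0.7],
  [-1.2, 0, 55, 0, 0.7],
  [-1.2, 0, 20, 0, 0.7],
  [-1.2, 0, -30, 0, 0.7],
  [-1.2, 0, -50, 0, 0.6],
])

```text
time: 18.65
eef_pos: [0.6302, 0.02, 0.155]
orientation: [0.44, 0.898, 0.001, 0.003]
contact_force: [0.7, 0.4, -0.2]
finger_gap: 0.0341
grip_force: 0.0
```

```bash
python3 chk.py w9
```

```text
18.65 [0.63021342 0.02000052 0.155015  ] 0.034074645560995986
teal above: (array([340. , 119.5,   4.1]), np.float64(0.399), 'j6 -0.75')
blue above: (array([305.9, -30.3,   3.5]), np.float64(0.77), 'j6 -0.75')
tan above: (array([-104. , -331.5,    3.8]), np.float64(0.667), 'j6 -0.75')
black above: (array([-234.3, -367.8,    4.3]), np.float64(0.88), 'j6 -0.75')
```

Emit:
drive_tool([
  [340, 119.5, 4, 0.4, 0.6],
  [340, 119.5, 4, 0.4, 0.6],
  [340, 119.5, 4, 0.4, 0.6],
  [340, 119.5, 4, 0.4, 0.6],
  [340, 119.5, 4, 0.4, 0.6],
  [340, 119.5, 4, 0.4, 0.6],
  [340, 119.5, 4, 0.4, 0.6],
  [340, 119.5, 4, 0.4, 0.6],
  [340, 119.5, 4, 0.4, 0.6],
])

```text
time: 19.82
eef_pos: [0.5148, 0.3607, 0.1457]
orientation: [0.611, 0.792, -0.001, -0.0]
contact_force: [0.1, 0.3, 0.8]
finger_gap: 0.034
grip_force: 0.0
```

```bash
cat > prof.py <<'E'
from plan import *
import sys
n=sys.argv[1]; s=monitor.state(); f=grab_frame("wrist"); np.save("f_"+n+".npy",f,allow_pickle=True)
im=f["image"].astype(int); c=proj(f,[np.r_[s["eef_pos"][:2],.005]])[0]; print(s["time"],s["eef_pos"],s["finger_gap"],c)
x0=int(c[0])
for r in range(50,300,6):
    row=im[r,x0-25:x0+25]; d=np.median(row,axis=0).sum()-row.sum(1)+3*(row.max(1)-row.min(1)); k=np.where(d>90)[0]
    print(r,(round(k.mean()+x0-25,1),len(k),row[int(k.mean())].tolist()) if len(k) else None)
E
python3 prof.py teal
python3 - <<'E'
import os; os.chdir(".")
from plan import *
f=np.load("w9.npy",allow_pickle=True).item(); im=f["image"].astype(int)
e=proj(f,[np.r_[N[3]+Rt@[0,y],.036] for y in(.107,-.107)]); print("blue expected ends",e)
for r in list(range(int(e[0,1])-14,int(e[0,1])+14,3)): print(r,im[r,305:325:3].tolist())
for r in list(range(int(e[1,1])-14,int(e[1,1])+14,3)): print(r,im[r,305:325:3].tolist())
E
```

```text
19.825 [0.514804   0.36072305 0.14570105] 0.034042942409236755 [313.65353065 189.8810102 ]
50 None
56 None
62 (np.float64(327.0), 21, [49, 44, 45])
68 None
74 None
80 None
86 None
92 (np.float64(314.0), 3, [82, 81, 80])
98 (np.float64(314.0), 7, [69, 64, 61])
104 (np.float64(314.5), 10, [65, 60, 57])
110 (np.float64(314.5), 10, [70, 62, 60])
116 (np.float64(314.5), 8, [156, 154, 144])
122 (np.float64(314.0), 5, [160, 162, 157])
128 (np.float64(315.0), 4, [167, 171, 171])
134 (np.float64(315.0), 2, [166, 170, 171])
140 (np.float64(316.0), 3, [166, 168, 168])
146 (np.float64(315.0), 9, [74, 129, 131])
152 (np.float64(315.5), 10, [62, 126, 127])
158 (np.float64(315.0), 11, [57, 125, 126])
164 (np.float64(320.2), 16, [73, 101, 101])
170 (np.float64(315.5), 12, [52, 83, 84])
176 (np.float64(316.0), 11, [52, 82, 83])
182 (np.float64(315.5), 12, [49, 80, 81])
188 (np.float64(316.0), 11, [51, 82, 80])
194 (np.float64(316.0), 11, [49, 79, 79])
200 (np.float64(316.5), 10, [48, 78, 77])
206 (np.float64(316.0), 9, [48, 77, 76])
212 (np.float64(316.5), 8, [48, 78, 76])
218 (np.float64(316.5), 8, 
[... 1846 characters left out ...]
39, 24, 15], [36, 42, 67], [39, 41, 68], [48, 26, 21], [45, 24, 18], [47, 25, 20]]
303 [[44, 21, 17], [42, 21, 19], [44, 45, 60], [39, 41, 62], [43, 21, 17], [45, 23, 13], [42, 23, 18]]
306 [[47, 23, 19], [48, 28, 22], [44, 29, 29], [43, 26, 26], [41, 22, 14], [45, 22, 16], [42, 21, 16]]
309 [[44, 23, 13], [46, 22, 14], [49, 28, 22], [46, 20, 14], [45, 27, 17], [40, 22, 13], [40, 22, 17]]
312 [[50, 27, 23], [51, 28, 21], [48, 24, 19], [45, 25, 14], [46, 24, 16], [45, 23, 19], [45, 26, 18]]
315 [[46, 21, 17], [46, 23, 16], [49, 26, 21], [47, 22, 17], [46, 26, 19], [46, 25, 18], [48, 27, 21]]
318 [[42, 21, 14], [48, 26, 20], [49, 27, 20], [50, 29, 24], [46, 26, 17], [45, 25, 20], [42, 22, 12]]
```

Run:
```python
from h import *
f=np.load("f_teal.npy",allow_pickle=True).item(); im=f["image"].astype(int)
print([im[r,314].tolist() for r in range(84,94,2)],[im[r,317].tolist() for r in range(258,270,2)])
P=cast(f,[(314,89.5),(317.4,264.5)],.005); d=P[0]-P[1]; a=np.arctan2(d[1],d[0]); print(np.linalg.norm(d),P.mean(0),move(P.mean(0)[:2],.006,a))
```

```text
[[165, 170, 171], [164, 167, 169], [167, 169, 170], [143, 146, 146], [82, 81, 80]] [[48, 74, 73], [49, 76, 75], [49, 75, 75], [71, 88, 82], [124, 124, 112], [131, 129, 119]]
0.15953405753483088 [0.51524933 0.36665407 0.005     ] (array([  5.7,   1.9, 139.9]), np.float64(-0.021), 'j6 0.24')
```

Emit:
drive_tool([
  [5.7, 1.9, 60, -0.021, 0.65],
  [5.7, 1.9, 110, -0.021, 0.65],
  [5.7, 1.9, 134, -0.021, 0.65],
  [5.7, 1.9, 141, -0.021, 0.65],
  [5.7, 1.9, 141, -0.021, 0.7],
  [5.7, 1.9, 141, -0.021, 0.85],
  [5.7, 1.9, 141, -0.021, 1],
  [5.7, 1.9, 141, -0.021, 1],
  [5.7, 1.9, 141, -0.021, 1],
  [5.7, 1.9, 141, -0.021, 1],
], newtons=30)

```text
time: 21.12
eef_pos: [0.5163, 0.3687, 0.0074]
orientation: [0.601, 0.799, 0.001, 0.001]
contact_force: [0.7, -2.0, 6.2]
finger_gap: 0.0067
grip_force: 29.9
```

Run:
```python
from plan import *
s=monitor.state(); print(s["time"],(s["eef_pos"][:2]-[.51525,.36665])*1000); print(move(N[0],.1,th+np.pi/2))
```

```text
21.125 [1.01938705 2.080623  ]
(array([-424.4, -133.3,  -93.2]), np.float64(-0.379), 'j6 0.22')
```

Emit:
drive_tool([
  [0, 0, -20, 0, 1],
  [0, 0, -70, 0, 1],
  [-55, -17, -96, -0.05, 1],
  [-110, -34, -96, -0.1, 1],
  [-165, -52, -96, -0.15, 1],
  [-220, -69, -96, -0.2, 1],
  [-275, -86, -96, -0.25, 1],
  [-330, -104, -96, -0.3, 1],
  [-380, -120, -96, -0.35, 1],
  [-422, -133, -96, -0.379, 1],
  [-422, -133, -96, -0.379, 1],
  [-422, -133, -96, -0.379, 1],
])

```text
time: 22.62
eef_pos: [0.5036, -0.0737, 0.1018]
orientation: [0.44, 0.898, 0.0, 0.0]
contact_force: [-0.5, -0.1, 0.1]
finger_gap: 0.0066
grip_force: 29.3
```

Run:
```python
from plan import *
s=monitor.state(); f=grab_frame("wrist"); np.save("held1.npy",f,allow_pickle=True); im=f["image"].astype(int)
print(s["time"],s["eef_pos"],s["finger_gap"],"to place:",move(N[0],.038,th+np.pi/2,s))
for r in range(66,130,4): print(r,im[r,300:332:4].sum(1).tolist())
for r in(80,90,100): print(r,np.linalg.norm(cast(f,[(314.5,r)],.1)[0,:2]-s["eef_pos"][:2]))
```

```text
22.625 [ 0.50359269 -0.07372399  0.10177491] 0.006581115347213949 to place: (array([-2.9, -0.3, 63.8]), np.float64(-0.001), 'j6 -0.95')
66 [77, 75, 71, 69, 63, 78, 87, 78]
70 [86, 87, 69, 64, 70, 54, 85, 77]
74 [71, 83, 62, 79, 55, 71, 73, 81]
78 [59, 76, 79, 83, 80, 69, 61, 65]
82 [74, 75, 80, 70, 77, 85, 85, 82]
86 [66, 65, 61, 81, 84, 78, 88, 90]
90 [82, 69, 74, 73, 63, 70, 76, 89]
94 [71, 80, 68, 63, 73, 73, 66, 85]
98 [72, 89, 73, 94, 92, 79, 70, 73]
102 [83, 80, 84, 122, 144, 77, 82, 63]
106 [76, 59, 96, 126, 153, 86, 70, 75]
110 [71, 76, 89, 102, 139, 103, 91, 76]
114 [62, 79, 86, 111, 137, 128, 90, 95]
118 [79, 56, 97, 116, 116, 113, 104, 110]
122 [69, 89, 89, 116, 113, 110, 115, 109]
126 [77, 96, 98, 106, 113, 110, 121, 118]
80 0.08429698103596564
90 0.08028319465685983
100 0.07621655707848334
```

Emit:
drive_tool([
  [-0.7, -0.3, 30, 0, 1],
  [-0.7, -0.3, 50, 0, 1],
  [-0.7, -0.3, 60, 0, 1],
  [-0.7, -0.3, 64, 0, 1],
  [-0.7, -0.3, 64, 0, 1],
  [-0.7, -0.3, 64, 0, 0.8],
  [-0.7, -0.3, 64, 0, 0.7],
  [-0.7, -0.3, 64, 0, 0.7],
  [-0.7, -0.3, 55, 0, 0.7],
  [-0.7, -0.3, 20, 0, 0.7],
  [-0.7, -0.3, -30, 0, 0.7],
  [-0.7, -0.3, -50, 0, 0.6],
])

```text
time: 24.18
eef_pos: [0.5057, -0.0755, 0.1558]
orientation: [0.44, 0.898, 0.001, 0.003]
contact_force: [0.4, 0.5, -0.1]
finger_gap: 0.0341
grip_force: 0.0
```

```bash
python3 chk.py w10
python3 - <<'E'
import os; os.chdir(".")
from plan import *
f=np.load("w10.npy",allow_pickle=True).item(); im=f["image"].astype(int)
e=proj(f,[np.r_[N[0]+Rt@[0,y],.036] for y in(.0797,-.0797)]); print("teal expected ends",e)
for E in e:
  for r in range(int(E[1])-12,int(E[1])+13,3): print(r,im[r,int(E[0])-6:int(E[0])+8:2].sum(1).tolist())
E
```

```text
24.175 [ 0.50566721 -0.0755118   0.15584729] 0.03407517762176345
teal above: (array([339.3, 276.4,   5.1]), np.float64(0.398), 'j6 -0.95')
blue above: (array([305.2, 126.6,   4.7]), np.float64(0.77), 'j6 -0.95')
tan above: (array([-104.8, -174.5,    5.7]), np.float64(0.667), 'j6 -0.95')
black above: (array([-235.1, -210.8,    6.3]), np.float64(0.88), 'j6 -0.95')
teal expected ends [[311.99604794  95.37931987]
 [312.33804607 279.9542311 ]]
83 [66, 87, 76, 84, 96, 72, 84]
86 [56, 71, 65, 78, 76, 83, 75]
89 [100, 68, 73, 79, 78, 75, 66]
92 [89, 83, 87, 81, 82, 65, 77]
95 [86, 91, 78, 89, 82, 81, 72]
98 [99, 99, 94, 105, 138, 92, 75]
101 [86, 102, 96, 109, 169, 123, 87]
104 [99, 87, 103, 148, 175, 152, 111]
107 [69, 108, 101, 155, 170, 156, 111]
267 [137, 135, 135, 229, 258, 183, 135]
270 [138, 136, 149, 227, 266, 187, 135]
273 [145, 145, 148, 235, 265, 178, 133]
276 [148, 144, 152, 234, 264, 173, 145]
279 [153, 147, 145, 192, 236, 170, 140]
282 [184, 160, 149, 154, 160, 160, 159]
285 [516, 403, 241, 168, 167, 160, 164]
288 [538, 543, 600, 549, 383, 204, 171]
291 [622, 685, 706, 706, 707, 670, 491]
```

Emit:
drive_tool([
  [-235, -211, 6, 0.88, 0.6],
  [-235, -211, 6, 0.88, 0.6],
  [-235, -211, 6, 0.88, 0.6],
  [-235, -211, 6, 0.88, 0.6],
  [-235, -211, 6, 0.88, 0.6],
  [-235, -211, 6, 0.88, 0.6],
  [-235, -211, 6, 0.88, 0.6],
  [-235, -211, 6, 0.88, 0.6],
])

```text
time: 25.22
eef_pos: [0.481, -0.3885, 0.145]
orientation: [0.78, 0.625, 0.0, -0.0]
contact_force: [0.2, -0.6, -0.3]
finger_gap: 0.0341
grip_force: 0.0
```

```bash
python3 prof.py black | cut -c1-60
```

```text
25.225 [ 0.48104759 -0.38850115  0.14501852] 0.0341074823530
50 None
56 None
62 None
68 None
74 None
80 None
86 (np.float64(318.0), 3, [115, 115, 109])
92 (np.float64(304.0), 12, [177, 180, 182])
98 (np.float64(303.1), 20, [173, 176, 178])
104 (np.float64(317.5), 8, [71, 66, 63])
110 (np.float64(317.0), 9, [61, 58, 56])
116 (np.float64(317.5), 10, [90, 62, 63])
122 (np.float64(317.0), 6, [120, 113, 111])
128 (np.float64(317.0), 4, [130, 131, 127])
134 (np.float64(321.0), 1, [112, 112, 107])
140 (np.float64(315.8), 16, [169, 173, 168])
146 (np.float64(310.0), 12, [178, 182, 183])
152 (np.float64(317.0), 9, [85, 77, 69])
158 (np.float64(317.0), 11, [94, 84, 73])
164 (np.float64(316.5), 12, [93, 83, 73])
170 (np.float64(322.9), 19, [119, 118, 118])
176 (np.float64(317.0), 11, [87, 78, 69])
182 (np.float64(316.5), 12, [60, 55, 52])
188 (np.float64(316.5), 12, [60, 57, 53])
194 (np.float64(316.5), 12, [65, 62, 55])
200 (np.float64(316.5), 10, [65, 62, 55])
206 (np.float64(316.5), 10, [61, 55, 52])
212 (np.float64(316.5), 10, [57, 54, 49])
218 (np.float64(316.0), 9, [58, 57, 51])
224 (np.float64(316.0), 9, [59, 57, 49])
230 (np.float64(316.5), 8, [60, 57, 52])
236 (np.float64(316.0), 7, [56, 53, 50])
242 (np.float64(315.5), 8, [56, 55, 50])
248 (np.float64(316.0), 7, [52, 50, 45])
254 (np.float64(315.5), 6, [44, 45, 41])
260 (np.float64(320.8), 8, [129, 128, 115])
266 (np.float64(325.5), 24, [34, 33, 29])
272 None
278 None
284 None
290 None
296 None
```

Run:
```python
from h import *
f=np.load("f_black.npy",allow_pickle=True).item(); im=f["image"].astype(int)
for r in range(78,104,3): print(r,im[r,310:326:2].sum(1).tolist())
for r in range(258,294,4): print(r,im[r,308:324:2].sum(1).tolist())
P=cast(f,[(317.7,86),(315.5,254)],.005)[:,:2]; d=P[0]-P[1]; d/=np.linalg.norm(d); m=P[0]-d*.0895; a=np.arctan2(d[1],d[0])
print(m,proj(f,np.r_[P[0]-d*.179,.005]),move(m,.006,a))
```

```text
78 [540, 540, 546, 551, 545, 543, 540, 546]
81 [537, 541, 544, 546, 537, 543, 544, 544]
84 [542, 544, 545, 535, 519, 531, 543, 538]
87 [539, 539, 540, 463, 274, 509, 540, 539]
90 [541, 538, 527, 310, 211, 421, 544, 547]
93 [541, 540, 452, 210, 193, 340, 527, 541]
96 [546, 537, 321, 203, 204, 232, 511, 537]
99 [541, 526, 283, 197, 205, 204, 417, 543]
102 [537, 486, 225, 195, 203, 195, 372, 538]
258 [406, 370, 337, 159, 128, 233, 371, 370]
262 [534, 512, 365, 156, 133, 250, 381, 376]
266 [489, 458, 332, 171, 133, 117, 119, 105]
270 [124, 120, 125, 158, 160, 122, 121, 102]
274 [114, 116, 115, 163, 183, 112, 107, 103]
278 [115, 102, 104, 169, 168, 121, 113, 113]
282 [102, 110, 117, 99, 112, 105, 103, 108]
286 [100, 89, 112, 110, 100, 110, 105, 108]
290 [103, 96, 103, 99, 92, 96, 93, 96]
[ 0.48325903 -0.38987709] [[315.14946687 280.33101431]] (array([ -1. ,   2.4, 139.2]), np.float64(0.01), 'j6 -0.58')
```

The known length predicts the handle end at row 280, and it is seen at about 280, so the two agree.

Emit:
drive_tool([
  [-1.5, 2.4, 60, 0.01, 0.65],
  [-1.5, 2.4, 110, 0.01, 0.65],
  [-1.5, 2.4, 133, 0.01, 0.65],
  [-1.5, 2.4, 140, 0.01, 0.65],
  [-1.5, 2.4, 140, 0.01, 0.7],
  [-1.5, 2.4, 140, 0.01, 0.85],
  [-1.5, 2.4, 140, 0.01, 1],
  [-1.5, 2.4, 140, 0.01, 1],
  [-1.5, 2.4, 140, 0.01, 1],
  [-1.5, 2.4, 140, 0.01, 1],
], newtons=30)

```text
time: 26.52
eef_pos: [0.484, -0.3928, 0.0074]
orientation: [0.784, 0.621, 0.0, 0.001]
contact_force: [-0.3, 0.6, 6.1]
finger_gap: 0.0065
grip_force: 29.8
```

Run:
```python
from plan import *
s=monitor.state(); print(s["time"],(s["eef_pos"][:2]-[.48326,-.38988])*1000); print(move(N[1],.1,th+np.pi/2))
```

```text
26.525 [ 0.74542289 -2.96672371]
(array([353.5, -19. , -93.1]), np.float64(-0.891), 'j6 -0.57')
```

Emit:
drive_tool([
  [0, 0, -20, 0, 1],
  [0, 0, -70, 0, 1],
  [50, -3, -96, -0.13, 1],
  [100, -6, -96, -0.27, 1],
  [160, -9, -96, -0.42, 1],
  [220, -12, -96, -0.57, 1],
  [280, -15, -96, -0.72, 1],
  [330, -18, -96, -0.85, 1],
  [351, -19, -96, -0.891, 1],
  [351, -19, -96, -0.891, 1],
  [351, -19, -96, -0.891, 1],
])

```text
time: 27.9
eef_pos: [0.5448, -0.0465, 0.1019]
orientation: [0.44, 0.898, -0.0, 0.0]
contact_force: [-0.3, -0.4, -0.9]
finger_gap: 0.0066
grip_force: 29.3
```

Run:
```python
from plan import *
s=monitor.state(); f=grab_frame("wrist"); np.save("held2.npy",f,allow_pickle=True); im=f["image"].astype(int)
print(s["time"],s["eef_pos"],s["finger_gap"],"to place:",move(N[1],.038,th+np.pi/2,s))
for r in range(50,112,3): print(r,im[r,300:332:4].sum(1).tolist())
for r in(60,70,80): print(r,np.linalg.norm(cast(f,[(314.5,r)],.1)[0,:2]-s["eef_pos"][:2]))
```

```text
27.9 [ 0.54484363 -0.04651267  0.10193061] 0.00660296231723152 to place: (array([ 1. ,  2.5, 63.9]), np.float64(-0.0), 'j6 -0.88')
50 [71, 62, 53, 52, 62, 61, 67, 72]
53 [67, 63, 48, 61, 59, 68, 59, 82]
56 [72, 76, 65, 69, 73, 69, 62, 59]
59 [92, 85, 77, 84, 65, 57, 66, 76]
62 [94, 74, 78, 93, 84, 50, 58, 71]
65 [91, 92, 101, 145, 115, 58, 72, 60]
68 [85, 78, 89, 154, 135, 81, 69, 72]
71 [80, 86, 100, 154, 152, 93, 100, 72]
74 [71, 87, 94, 149, 149, 91, 102, 87]
77 [85, 92, 97, 171, 166, 97, 94, 92]
80 [84, 98, 126, 168, 163, 103, 98, 94]
83 [90, 99, 138, 165, 165, 122, 95, 98]
86 [68, 90, 133, 161, 173, 120, 90, 102]
89 [64, 87, 132, 166, 178, 136, 93, 91]
92 [89, 89, 149, 172, 169, 137, 90, 102]
95 [83, 90, 145, 168, 173, 141, 98, 111]
98 [80, 89, 145, 186, 167, 141, 108, 87]
101 [111, 96, 160, 172, 175, 151, 96, 111]
104 [110, 105, 150, 168, 169, 158, 86, 107]
107 [99, 109, 159, 174, 164, 158, 93, 95]
110 [106, 89, 151, 174, 178, 149, 97, 104]
60 0.09216973694743313
70 0.08825287024078693
80 0.08428827660163066
```

Emit:
drive_tool([
  [-0.9, 2.5, 30, 0, 1],
  [-0.9, 2.5, 50, 0, 1],
  [-0.9, 2.5, 60, 0, 1],
  [-0.9, 2.5, 64, 0, 1],
  [-0.9, 2.5, 64, 0, 1],
  [-0.9, 2.5, 64, 0, 0.8],
  [-0.9, 2.5, 64, 0, 0.7],
  [-0.9, 2.5, 64, 0, 0.7],
  [-0.9, 2.5, 55, 0, 0.7],
  [-0.9, 2.5, 20, 0, 0.7],
  [-0.9, 2.5, -30, 0, 0.7],
  [-0.9, 2.5, -90, 0, 0.6],
])

```text
time: 29.45
eef_pos: [0.5464, -0.0449, 0.1924]
orientation: [0.44, 0.898, -0.0, -0.001]
contact_force: [0.4, -1.1, -0.2]
finger_gap: 0.0342
grip_force: 0.0
```

Emit:
drive_tool([
  [-50, 0, -60, 0, 0.6],
  [-50, 0, -60, 0, 0.6],
  [-50, 0, -60, 0, 0.6],
])

```text
time: 29.82
eef_pos: [0.5783, -0.085, 0.2521]
orientation: [0.44, 0.898, 0.0, 0.001]
contact_force: [-0.8, 0.1, 0.2]
finger_gap: 0.0345
grip_force: 0.0
```

```bash
python3 chk.py w11 | head -1
```

```text
29.825 [ 0.57829744 -0.08497363  0.25214464] 0.034459719662528095
```

View pics/w11.png

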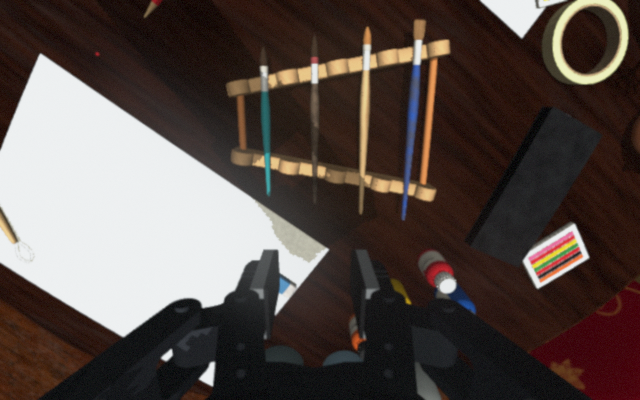

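All four brushes lie in notches 1 to 4: teal (263,48)–(269,196), black (314,37)–(315,205), tan (367,27)–(361,214) and blue (419,20)–(405,220). I'll check this in the rack frame.

Run:
```python
from plan import *
f=np.load("w11.npy",allow_pickle=True).item()
for n,p in dict(teal=[(263.5,47),(269,196)],black=[(314.5,37),(315,205)],tan=[(367.5,26.5),(361,214)],blue=[(419.5,19.5),(405,220.5)]).items():
    q=(cast(f,p,.036)[:,:2]-t)@Rt*1000; print(n,q.round(1).tolist(),"mid",q.mean(0).round(1))
```

```text
teal [[-76.1, 77.3], [-76.2, -79.5]] mid [-76.2  -1.1]
black [[-24.6, 86.5], [-23.9, -90.2]] mid [-24.3  -1.9]
tan [[28.3, 96.6], [29.3, -101.2]] mid [28.8 -2.3]
blue [[80.3, 104.1], [81.3, -109.3]] mid [80.8 -2.6]
```

```bash
python3 -c "
from station import workorder; print(workorder.job_done())"
```

```text
the job is handed in; nothing more can be done
None
```

All four brushes are on the rack in order of length, teal, black, tan, then blue at the wide end. By my last camera measurement each lies straight across and within about 3 mm of centre, and the job is handed in at about 30 s.

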